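# Unclip and open the sample transport case

### The arm

A 6-joint arm with a two-finger parallel gripper is mounted at the origin on the work surface. World frame = base frame: x ahead of the robot, y to its left, z up, the work surface at z = 0. Lengths are in m, angles in degrees, forces in N, time in s.
With the tool pointing down it reaches from about 0.3 to 0.75 m from the base axis. Payload 8.5 kg.
Tool frame: the origin (TCP) lies between the finger pads; the fingertips stand 25 mm ahead of it and the grasp point (between the pads) lies 6 mm ahead of it; x points along the fingers, y is the direction in which the jaws open and shut, and the axes are right-handed (so a half turn about x gives the same grasp; the last joint's range is limited). The gripper opens to 85 mm and grips with 20 to 120 N. Pads are 22 mm wide; open, the fingers measure 114 mm over their backs; the gripper's body (76 mm by 85 mm) begins 54 mm behind the grasp point. The pads swing forward as they close: fully open they stand 13 mm farther back than shut.
Start: joints at [61.977, 21.807, 74.336, -0, 83.858, -12.336], TCP at [0.149, 0.529, 0.229] pointing down, gripper open.
Joint ranges: [-178.18, 178.18], [-50.72, 133.34], [12.68, 142.11], [-81.47, 261.47], [9.98, 163.14], [-165.26, 165.26]. Speed limits (degrees/s): [136.94, 136.94, 180, 180, 180, 180].

### API

Orientations are given as a 3x3 rotation matrix whose columns are the frame's x, y, z axes.
In Python, from rig import sensors, get_image, workorder gives the robot as it stands.
- The arm moves only by the tool arm_command, never from a script. Its argument "plan" is a list that holds one entry, the list of rows, each a list of 6 numbers: the shift along the tool's x, y, z in units of 25 mm (1.0 is 25 mm), then the turn, a rotation vector about the tool's x, y, z in units of 6 degrees (1.0 is 6 degrees). In form: [[[dx, dy, dz, ax, ay, az], ...]]. A call has 1 to 10 rows; each row is the pose to reach, as a shift and turn from the pose commanded when the call began, along the tool's axes at that moment; what a row does not reach only later rows make up. A row lasts 1/10 s, in which the tool goes at most 50 mm and 8.59 degrees, less where a joint would pass 70% of its speed; a pose out of reach is approached as far as the arm can. A call with a gripper value outside its range is refused whole. "jaw" is the closure, from 0 (fully open) to 1 (shut), set as the call begins (left out, the last holds). The fingers move at their own pace and stop on an object; "newtons" is the grip in N (left out, the last holds). Time passes only in rows, so rows that repeat a pose let the fingers close. It gives the time, the measured TCP pose, the force and the opening at its end, in the units of the state.
- sensors.observe(): the state, without advancing time (a new reading comes with each control period).
- get_image(name): name is "scene" or "top" or "wrist"; returns a dict with "img" (420x560x3 uint8, red, green, blue), "fx", "fy", "cx", "cy" (pixels), "T" (4x4, takes a point from camera to world coordinates). Camera axes: x right, y up, looking along -z (the intrinsics and any distortion apply to the point x, -y, -z); pixel columns grow to the right and rows downward; lengths in m; the calibration is good to about 2 mm. A picture is of the moment at which its call begins. There is no depth.
- workorder.close_job(): hands the job in, once; it reports no verdict.
The state is a dict: "time_s": time; "q": joint angles; "qvel": joint speeds; "joint_efforts": joint torques, N m; "position": TCP position; "tool_rot": TCP orientation; "ft_force": force on the tool from outside, world axes, zero at the start; "wrist_torque": the same for the moment, N m; "grip_width": finger opening in m.
Only numpy, scipy, OpenCV 4.12 (cv2) and the standard library are available. Lean on these libraries where they do the work, as an engineer would, in place of code of your own. Each camera call takes 0.05 s, during which the arm holds its last target. There are 200 camera calls.

### The job

Open the blue sample transport case: flip both orange-tabbed clips outward off the lid while it stays shut, then raise the white lid by its black bar all the way back and set it down gently on its rear stop, never letting it fall against it. Let go, leaving the clips off and the bottle, tip box and mixer where they stand.

Things in the scene. Friction and masses are not known exactly. Their poses are not given: they have to be found in the camera images.
- case: blue plastic case fixed to the bench, 140 mm deep (x), 180 wide (y), 110 high, walls 6 mm, on a 4 mm mat 170 by 210; tubes inside. Origin: centre of its underside, on the bench. x points from the front (handle side) to the rear (hinge side), y to its left, z up. A clip sits mid-length on each of its left (+y) and right (-y) sides
- lid (a joint): angle of the white lid (144 by 184 by 12 mm, 0.25 to 0.45 kg) about its rear hinge: 0 = shut and level (top 123 mm above the bench), grows as the front rises, 1.57 upright, 1.8 leaning back on its stop, where it stays by its weight. Nearly free hinge: let go before 1.5 it falls shut, let go just past upright it slams onto the stop
- lid_hinge (a point): middle of the lid's hinge line, which runs along the case's y; in the case frame at x +70, z 111 mm
- lid_handle (a point): centre of the lid's black round bar: 12 mm thick, 120 long, along the case's y, 45 mm out from the lid's front edge in the lid's plane, on two end arms (100 mm clear bar between). Lid shut: 117 mm above the bench, 119 in front of the case centre, free below. Swings 189 mm from the hinge line, topmost when the lid is up. Pinched from above, it turns in the grip
- clip_left (a joint): angle of the clip on the case's left (+y) side: 0 = latched over the lid edge, grows as it swings outward and down, 2.2 = hanging fully off. Sprung over centre: below 0.45 it pulls back shut, beyond that it flips off by itself. Pushing its tab outward takes 2 to 3 N. While latched it holds the lid shut
- clip_right (a joint): the same for the clip on the case's right (-y) side: 0 = latched, grows as it swings outward and down, 2.2 = fully off, over centre at 0.45
- clip_left_tab (a point): centre of the inner face of the left orange tab: plate 62 mm long (x), 5 thick (y), standing 2 to 34 mm above the lid top when latched; then 81 mm left of and 141 above the case's origin. Its pivot is 101 left, 60 up. The lid inward of it is clear: push it 70 mm outward from inside, just above the lid top, to flip it off. Off, it reaches 100 mm out from the side wall, below lid height
- clip_right_tab (a point): the same point of the right clip's tab, mirrored: 81 mm right of the case's origin when latched
- reagent_bottle: amber bottle, 70 mm across, 150 mm high, 0.45 kg, standing near the case; origin at the centre of its underside. Leave alone
- tip_box: green tip box with clear lid, 87 by 122 by 68 mm high, 0.3 kg; origin at the centre of its underside. Leave alone
- mixer: white bench mixer with black rubber cup, 110 by 100 by 77 mm high, 1.4 kg; origin at the centre of its underside. Leave alone

How it is judged:
By the outcome, as a careful person would: the job done as asked, in the order asked, and still so for the second after the job is handed in, with the robot touching nothing.
It also fails if it takes over 64 s, if anything falls off the work surface, if the arm or the gripper's body presses on something with over 40 N, if the wrist force passes 120 N, or if a joint passes its speed limit or range.

## Working session

There is one attempt and no reset: what is moved stays moved. The work goes in short steps, Python scripts to look and compute and a tool call to move; the robot and the scene stay as the last step left them, time stands still between calls to the robot, and variables do not carry over. Pictures are saved under pics/ and viewed, about 8 in all and at most 12, crops included, and the job is handed in when it is done.

Besides the shell and the picture viewer there is one more tool, called as name(argument=value, ...) on one line, values as JSON. arm_command: Moves the arm, as the interface text tells. Its arguments: {"type":"object","properties":{"plan":{"type":"array","items":{"type":"array","items":{"type":"array","items":{"type":"number"}}}},"jaw":{"type":"number"},"newtons":{"type":"number"}},"required":["plan"]}

```bash
ls; mkdir -p pics
python3 - <<'E'
from rig import sensors,get_image
import cv2,json,numpy as np
for n in("scene","top"):
    d=get_image(n); cv2.imwrite(f"pics/{n}0.png",d["img"][:,:,::-1]); np.savez(f"{n}0.npz",**d)
    print(n,d["fx"],d["fy"],d["cx"],d["cy"],np.round(d["T"],4).tolist(),[k for k in d])
s=sensors.observe();print({k:np.round(v,3).tolist() for k,v in s.items()})
E
```

```text
pics
scene 418.6031362410108 418.6031362410108 274.4480960150708 208.39778542534864 [[0.7223, -0.435, 0.5377, 1.0138], [0.6913, 0.4753, -0.5442, -0.4697], [-0.0189, 0.7647, 0.6441, 0.7282], [0.0, 0.0, 0.0, 1.0]] ['img', 'fx', 'fy', 'cx', 'cy', 'T']
top 542.3178191238231 542.3178191238231 285.8903499082457 211.16329995870967 [[-0.0079, 0.9953, -0.0968, 0.4041], [-0.9999, -0.0064, 0.0155, 0.051], [0.0148, 0.0969, 0.9952, 1.3628], [0.0, 0.0, 0.0, 1.0]] ['img', 'fx', 'fy', 'cx', 'cy', 'T']
{'time_s': 0.1, 'q': [61.976, 21.838, 74.379, 0.0, 83.858, -12.335], 'qvel': [0.013, -0.055, -0.198, -0.078, 0.127, -0.035], 'joint_efforts': [0.003, -44.922, -23.166, -0.0, 0.004, -0.0], 'position': [0.149, 0.529, 0.228], 'tool_rot': [[-0.001, 0.27, 0.963], [-0.001, 0.963, -0.27], [-1.0, -0.001, -0.0]], 'ft_force': [0.488, -0.516, -0.188], 'wrist_torque': [-0.003, -0.006, 0.021], 'grip_width': 0.085}
```

View pics/scene0.png

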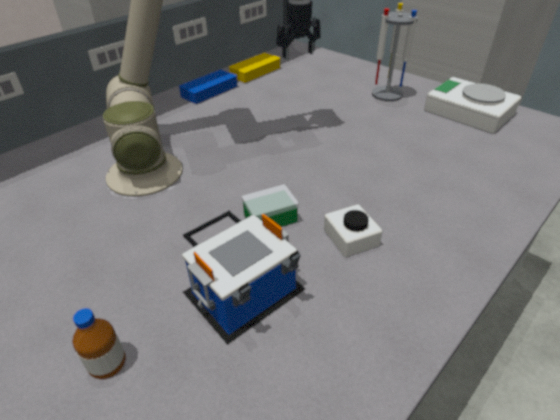

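View pics/top0.png

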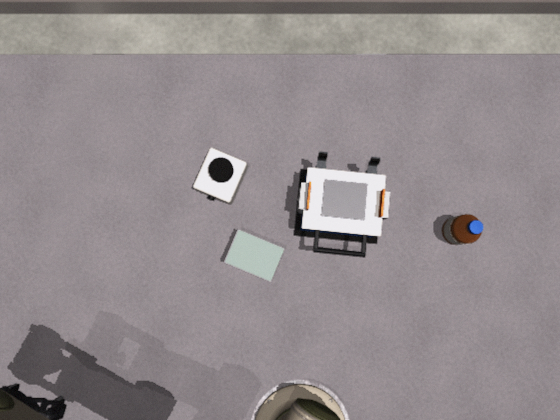

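```bash
cat > h.py <<'E'
import numpy as np,cv2
def ray(d,p):
    T=d["T"];v=np.array([(p[0]-d["cx"])/d["fx"],-(p[1]-d["cy"])/d["fy"],-1.]);return T[:3,3],T[:3,:3]@v
def plane(d,p,z):
    o,v=ray(d,p);return o+v*(z-o[2])/v[2]
def tri(d1,p1,d2,p2):
    A=np.zeros((3,3));b=np.zeros(3);L=[]
    for d,p in((d1,p1),(d2,p2)):
        o,v=ray(d,p);v=v/np.linalg.norm(v);M=np.eye(3)-np.outer(v,v);A+=M;b+=M@o;L.append((o,v,M))
    x=np.linalg.solve(A,b);return x,[np.linalg.norm(M@(x-o)) for o,v,M in L]
def blobs(m,amin):
    n,l,s,c=cv2.connectedComponentsWithStats(m.astype(np.uint8));return [(c[i],s[i],l==i) for i in range(1,n) if s[i,4]>=amin]
E
python3 - <<'E'
from h import *
t=dict(np.load("top0.npz"));s=dict(np.load("scene0.npz"))
def orange(d,roi):
    h=cv2.cvtColor(d["img"],cv2.COLOR_RGB2HSV);m=(h[...,0]>5)&(h[...,0]<18)&(h[...,1]>180)&(h[...,2]>150)
    k=np.zeros_like(m);k[roi[1]:roi[3],roi[0]:roi[2]]=1;return m&k
for n,d,roi in(("top",t,(280,140,410,270)),("scene",s,(170,200,310,330))):
    for c,st,m in blobs(orange(d,roi),8):
        r=cv2.minAreaRect(np.argwhere(m)[:,::-1].astype(np.float32)); print(n,c.round(1),st,r, plane(d,c,.15).round(4))
h=cv2.cvtColor(t["img"],cv2.COLOR_RGB2HSV)
m=(h[...,2]>150)&(h[...,1]<60);k=np.zeros_like(m);k[150:260,290:400]=1
w=max(blobs(m&k,50),key=lambda b:b[1][4]);print("lid",w[1])
r=cv2.minAreaRect(np.argwhere(w[2])[:,::-1].astype(np.float32));print(r)
for p in cv2.boxPoints(r):print("corner",p,plane(t,p,.123).round(4))
print("bar ends approx",plane(t,(315,250),.117),plane(t,(366,254),.117))
B=t["img"];big=cv2.resize(B[145:265,280:410],None,fx=6,fy=5,interpolation=cv2.INTER_CUBIC)
cv2.imwrite("pics/c1.png",big[:,:,::-1])
E
```

```text
scene [271.5 221.8] [263 215  18  15  54] ((271.743896484375, 221.6951141357422), (22.02050018310547, 2.654954195022583), 38.65980911254883) [ 0.5564 -0.0163  0.15  ]
scene [203.1 262.9] [195 254  16  17  38] ((202.25001525878906, 262.25), (21.920310974121094, 1.4142134189605713), 45.0) [ 0.542  -0.1851  0.15  ]
lid [ 299  163  101   97 6113]
((348.9999694824219, 210.99996948242188), (99.99998474121094, 95.99998474121094), -0.0)
corner [298.99997 258.99997] [0.415  0.0026 0.123 ]
corner [298.99997 162.99997] [6.366e-01 3.000e-04 1.230e-01]
corner [398.99997 162.99997] [ 0.6354 -0.2322  0.123 ]
corner [398.99997 258.99997] [ 0.4132 -0.226   0.123 ]
bar ends approx [ 0.43529241 -0.03456093  0.117     ] [ 0.42524715 -0.15162296  0.117     ]
```

View pics/c1.png

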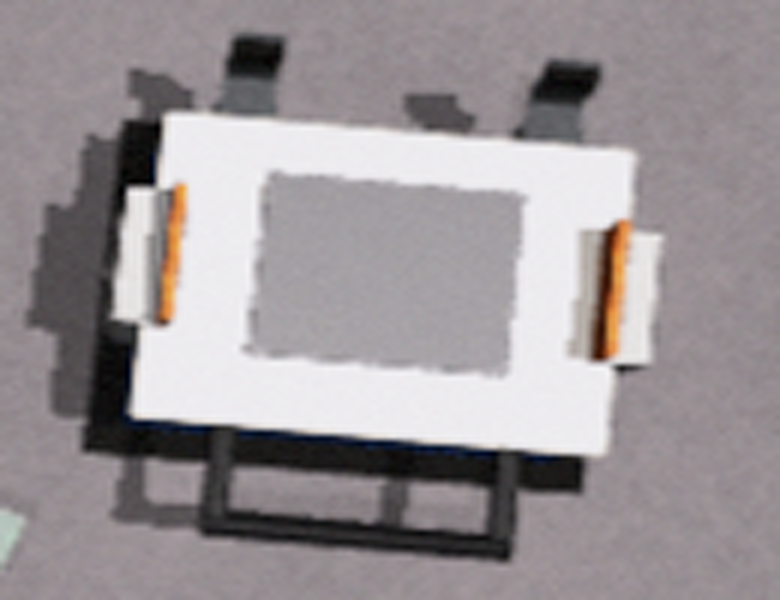

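Crop shows lid corners at (165,113),(635,150),(608,455),(130,418), tab tops at (172,255) and (614,290), bar from (205,525) to (510,550).

```bash
cat >> h.py <<'E'
def frame(): 
    z=np.load("case.npz");return z["o"],z["R"]
E
python3 - <<'E'
from h import *
t=dict(np.load("top0.npz"));s=dict(np.load("scene0.npz"))
f=lambda x,y:(280+(x+.5)/6-.5,145+(y+.5)/5-.5)
C=np.array([plane(t,f(*p),.123) for p in[(165,113),(635,150),(608,455),(130,418)]])
print(C.round(4));print("widths",[np.linalg.norm(C[i]-C[(i+1)%4]).round(4) for i in range(4)])
x=(C[0]+C[1]-C[2]-C[3])[:2];y=(C[0]+C[3]-C[1]-C[2])[:2]
a1=np.arctan2(x[1],x[0]);a2=np.arctan2(-y[0],y[1]);a=(a1*144+a2*184)/328;print(np.degrees([a1,a2,a]))
R=np.array([[np.cos(a),-np.sin(a),0],[np.sin(a),np.cos(a),0],[0,0,1]])
o=C.mean(0);o[2]=0
for n,p,z in(("L",f(172,255),.157),("R",f(614,290),.157),("barL",f(205,525),.117),("barR",f(510,552),.117)):
    print(n,(R.T@(plane(t,p,z)-o)).round(4))
for n,p in(("L",(271.5,221.8)),("R",(203.1,262.9))): print("scene",n,(R.T@(plane(s,p,.150)-o)).round(4))
print(tri(t,f(172,255),s,(271.5,221.8)),tri(t,f(614,290),s,(203.1,262.9)))
np.savez("case.npz",o=o,R=R);print(o)
E
```

```text
[[ 0.6267 -0.0183  0.123 ]
 [ 0.6083 -0.1999  0.123 ]
 [ 0.4669 -0.1859  0.123 ]
 [ 0.4852 -0.0033  0.123 ]]
widths [np.float64(0.1825), np.float64(0.1421), np.float64(0.1835), np.float64(0.1423)]
[-5.85855721 -5.73878035 -5.79136531]
L [0.0008 0.0841 0.157 ]
R [ 0.0007 -0.082   0.157 ]
barL [-0.1171  0.0586  0.117 ]
barR [-0.1185 -0.0587  0.117 ]
scene L [0.0009 0.0859 0.15  ]
scene R [ 0.0037 -0.0834  0.15  ]
(array([ 0.5571863 , -0.01812218,  0.15156807]), [np.float64(0.0006216743459717023), np.float64(0.0006216743459717991)]) (array([ 0.54047611, -0.18475235,  0.1484841 ]), [np.float64(0.0004551278900190608), np.float64(0.00045512789001911385)])
[ 0.54679171 -0.10182556  0.        ]
```

arm_command(plan=[[[0,-1,1.1,0.7,0,0],[0,-2,2.2,1.4,0,0],[0,-3,3.3,2.1,0,0],[0,-4,4.4,2.7,0,0],[0,-5,5.5,3.4,0,0],[0,-6,6.6,4.1,0,0],[0,-7,7.7,4.8,0,0],[0,-8,8.8,5.4,0,0],[0,-9,9.9,6.1,0,0],[0,-10,11,6.7,0,0]]], jaw=1, newtons=30)

```text
time_s: 1.1
position: [0.3463, 0.2131, 0.2285]
tool_rot: [[-0.0, 0.83, 0.558], [0.0, 0.558, -0.83], [-1.0, -0.0, -0.0]]
ft_force: [0.3, -0.4, 0.2]
grip_width: -0.0004
```

```bash
cat > go.py <<'E'
# python3 go.py x y z : shift (units) and turn to bring the TCP to case-frame point, tool y = case x, tool down
import sys
from h import *
from scipy.spatial.transform import Rotation as Ro
from rig import sensors
o,R=frame();s=sensors.observe();p=np.array(s["position"]);T=np.array(s["tool_rot"])
G=np.column_stack([[0,0,-1.],R[:,0],-R[:,1]])
print("t",round(s["time_s"],2),"case pos",(R.T@(p-o)).round(4),"F case",(R.T@s["ft_force"]).round(1),"w",round(s["grip_width"],4),"q",np.round(s["q"],0))
for a in sys.argv[1:]:
    g=o+R@np.array(eval(a));print(a,"shift",(T.T@(g-p)/.025).round(2),"turn",(Ro.from_matrix(T.T@G).as_rotvec(degrees=True)/6).round(2))
E
python3 go.py "(0,0.03,0.2)"
```

```text
t 1.1 case pos [-0.2313  0.293   0.2285] F case [ 0.3 -0.4  0.2] w -0.0004 q [ 15.   7.  95.   0.  78. -19.]
(0,0.03,0.2) shift [ 1.14  0.39 14.  ] turn [ 6.62 -0.    0.  ]
```

arm_command(plan=[[[0,0.04,1.5,0.8,0,0],[0,0.09,3.1,1.5,0,0],[0,0.13,4.6,2.2,0,0],[0,0.17,6.2,3,0,0],[0,0.22,7.8,3.7,0,0],[0,0.26,9.3,4.4,0,0],[0,0.3,10.9,5.2,0,0],[0,0.35,12.4,5.9,0,0],[0,0.39,14,6.62,0,0],[0,0.39,14,6.62,0,0]]])

```text
time_s: 2.1
position: [0.5519, -0.0734, 0.2274]
tool_rot: [[-0.001, 0.995, -0.103], [-0.0, -0.103, -0.995], [-1.0, -0.001, 0.001]]
ft_force: [-0.7, 0.3, -0.5]
grip_width: -0.0001
```

```bash
python3 go.py "(0,0.03,0.165)"; python3 -c "
from rig import get_image;import cv2
d=get_image('scene');cv2.imwrite('pics/s1.png',cv2.resize(d['img'][150:350,130:350,::-1],None,fx=3,fy=3))"
```

```text
t 2.1 case pos [0.0023 0.0288 0.2274] F case [-0.8  0.2 -0.5] w -0.0001 q [-20.  23.  73.  -0.  84. -14.]
(0,0.03,0.165) shift [ 2.49 -0.09 -0.05] turn [-0.02  0.    0.01]
```

View pics/s1.png

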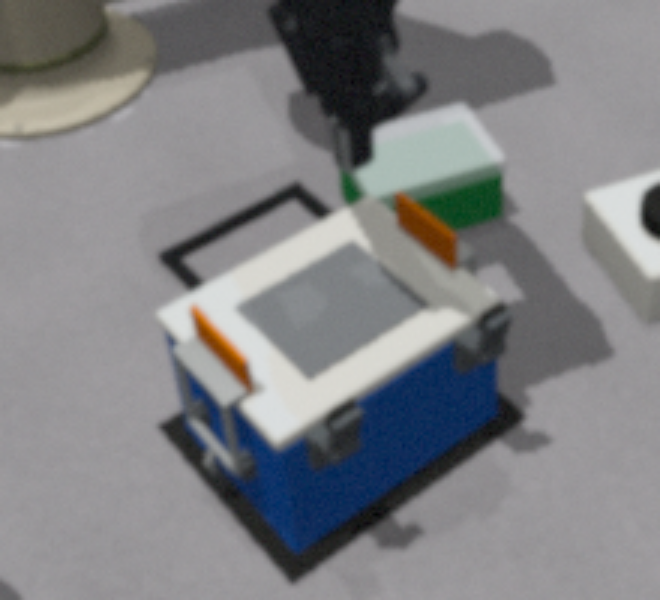

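The gripper appears at about px (247,200), near the tip box, not over the lid; I'll check this against projection and a fresh frame.

Run:
```python
from h import *
from rig import sensors,get_image
import time
for i in range(3):
    s=sensors.observe(); d=get_image("scene"); 
    p=np.array(s["position"])-[0,0,.025]
    c=np.linalg.inv(d["T"])@np.r_[p,1];px=(d["cx"]-d["fx"]*c[0]/c[2],d["cy"]+d["fy"]*c[1]/c[2])
    print(s["time_s"],p.round(4),np.round(px,1))
cv2.imwrite("pics/s2.png",cv2.resize(d["img"][130:350,130:350,::-1],None,fx=2.7,fy=2.7))
```

```text
2.15 [ 0.5508 -0.0715  0.2025] [248.8 214.3]
2.2 [ 0.5501 -0.0703  0.2029] [249.1 213.7]
2.25 [ 0.5498 -0.0695  0.2032] [249.2 213.3]
```

View pics/s2.png

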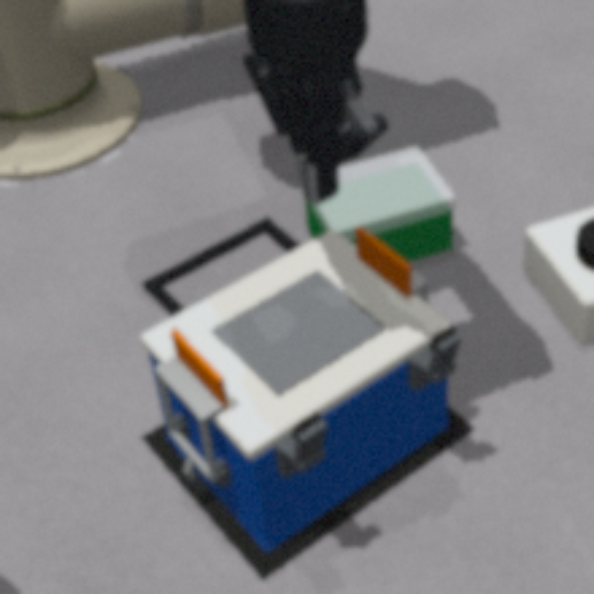

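The gripper is really above the lid (tip about px (248,202), projection expects (249,213)). Descending and checking tip height again.

arm_command(plan=[[[0.4,0,0,0,0,0],[0.8,-0.05,0,0,0,0],[1.2,-0.09,0,0,0,0],[1.6,-0.09,0,0,0,0],[2,-0.09,0,0,0,0],[2.3,-0.09,0,0,0,0],[2.3,-0.09,0,0,0,0]]])

```text
time_s: 3.0
position: [0.5476, -0.0695, 0.1699]
tool_rot: [[-0.002, 0.995, -0.098], [0.001, -0.098, -0.995], [-1.0, -0.002, -0.001]]
ft_force: [0.6, 0.3, -0.1]
grip_width: -0.0001
```

```bash
python3 go.py "(0,0.03,0.16)"
python3 - <<'E'
from h import *
from rig import sensors,get_image
s=sensors.observe(); d=get_image("scene"); 
for k in(.019,.025,0):
    p=np.array(s["position"])-[0,0,k]
    c=np.linalg.inv(d["T"])@np.r_[p,1];print(k,round(d["cx"]-d["fx"]*c[0]/c[2],1),round(d["cy"]+d["fy"]*c[1]/c[2],1))
cv2.imwrite("pics/s3.png",cv2.resize(d["img"][170:270,190:310,::-1],None,fx=5,fy=5))
E
```

```text
t 3.0 case pos [-0.0025  0.0322  0.1699] F case [ 0.6  0.3 -0.1] w -0.0001 q [-20.  25.  80.   0.  76. -14.]
(0,0.03,0.16) shift [0.4  0.1  0.09] turn [ 0.03 -0.01  0.02]
0.019 250.0 232.5
0.025 250.1 234.7
0 249.4 225.5
```

View pics/s3.png

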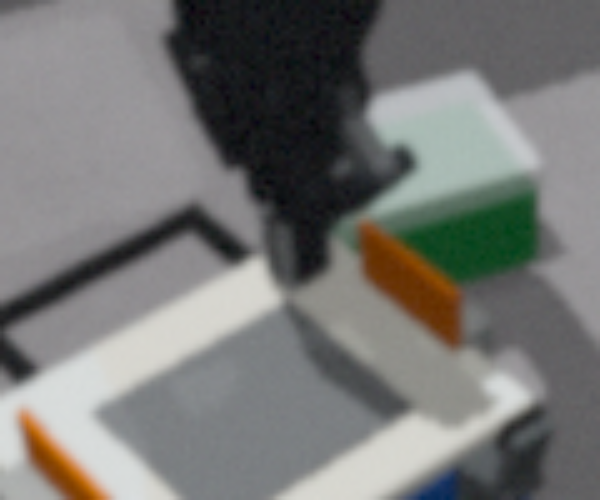

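arm_command(plan=[[[0.25,0.1,0,0,0,0],[0.5,0.1,-0.3,0,0,0],[0.5,0.1,-0.6,0,0,0],[0.5,0.1,-0.9,0,0,0],[0.5,0.1,-1.2,0,0,0],[0.5,0.1,-1.5,0,0,0],[0.5,0.1,-1.8,0,0,0],[0.5,0.1,-2.1,0,0,0],[0.5,0.1,-2.4,0,0,0],[0.5,0.1,-2.7,0,0,0]]])

```text
time_s: 4.05
position: [0.5571, -0.0021, 0.1586]
tool_rot: [[0.0, 0.995, -0.098], [-0.0, -0.098, -0.995], [-1.0, 0.0, 0.0]]
ft_force: [-1.4, 0.3, 0.4]
grip_width: -0.0003
```

```bash
python3 go.py "(0,0.15,0.158)"
```

```text
t 4.05 case pos [0.0002 0.1003 0.1586] F case [-1.4  0.1  0.4] w -0.0003 q [-12.  26.  80.   0.  74.  -7.]
(0,0.15,0.158) shift [ 0.03 -0.   -1.99] turn [ 0.03  0.   -0.  ]
```

arm_command(plan=[[[0,0,-0.3,0,0,0],[0,0,-0.6,0,0,0],[0,0,-0.9,0,0,0],[0,0,-1.2,0,0,0],[0,0,-1.5,0,0,0],[0,0,-1.8,0,0,0],[0,0,-2,0,0,0],[-1,0,-2,0,0,0],[-2,0,-2,0,0,0],[-3,0,-2,0,0,0]]])

```text
time_s: 5.05
position: [0.5619, 0.0473, 0.2345]
tool_rot: [[-0.0, 0.995, -0.098], [-0.0, -0.098, -0.995], [-1.0, -0.0, 0.0]]
ft_force: [-0.0, 0.7, -0.1]
grip_width: 0.0002
```

```bash
python3 go.py "(0,-0.03,0.158)"; python3 -c "
from rig import get_image;import cv2
d=get_image('scene');cv2.imwrite('pics/s4.png',cv2.resize(d['img'][150:350,130:350,::-1],None,fx=3,fy=3))"
```

```text
t 5.05 case pos [-1.000e-04  1.499e-01  2.345e-01] F case [-0.1  0.7 -0.1] w 0.0002 q [-7. 23. 71. -0. 86. -2.]
(0,-0.03,0.158) shift [ 3.06 -0.02  7.2 ] turn [0.03 0.   0.  ]
```

View pics/s4.png

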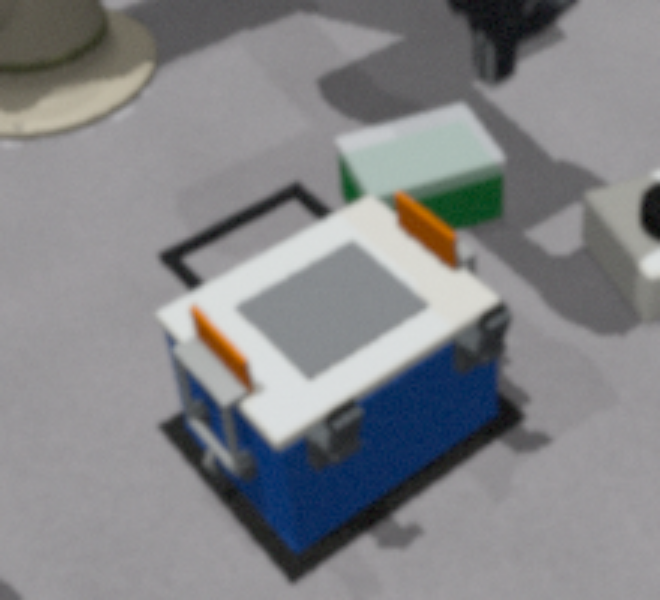

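The left tab is still latched (crop (425,228)): the closed fingertips passed above it. Measuring the tip's true height.

Run:
```python
from h import *
from rig import sensors,get_image
s=sensors.observe(); p=np.array(s["position"]);print(p)
ds={n:get_image(n) for n in("scene","wrist")}
d=ds["scene"]
for k in(-.02,0,.01,.025):
    c=np.linalg.inv(d["T"])@np.r_[p-[0,0,k],1];print(k,round(d["cx"]-d["fx"]*c[0]/c[2],1),round(d["cy"]+d["fy"]*c[1]/c[2],1))
w=ds["wrist"];print(w["T"].round(3),w["fx"])
a=cv2.resize(d["img"][120:220,250:350],(400,400),interpolation=cv2.INTER_CUBIC);b=cv2.resize(w["img"],(533,400))[:, :400]
cv2.imwrite("pics/s5.png",np.hstack([a,b])[:,:,::-1])
```

```text
[0.56325595 0.04711431 0.23889888]
-0.02 295.1 166.4
0 295.0 174.7
0.01 294.9 178.8
0.025 294.8 184.7
[[ 0.995  0.095  0.025  0.569]
 [-0.098  0.946  0.308  0.126]
 [ 0.006 -0.309  0.951  0.382]
 [ 0.     0.     0.     1.   ]] 338.2211437499748
```

View pics/s5.png

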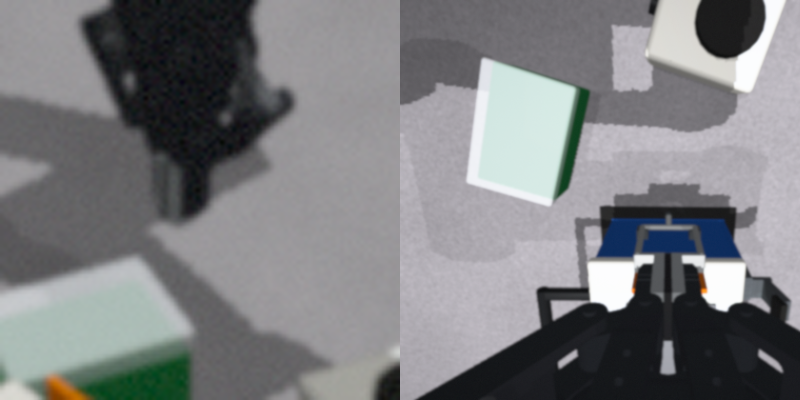

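Vision puts the closed tips roughly level with the TCP (0–9 mm ahead), not 25 mm, which agrees with the miss. I'll go back inside the tab and descend by feel.

arm_command(plan=[[[0,0,1.2,0,0,0],[0,0,2.4,0,0,0],[0,0,3.6,0,0,0],[0,0,4.6,0,0,0],[1,0,4.6,0,0,0],[2,0,4.6,0,0,0],[3,0,4.6,0,0,0],[3.4,0,4.6,0,0,0],[3.6,0,4.6,0,0,0],[3.6,0,4.6,0,0,0]]])

```text
time_s: 6.2
position: [0.5507, -0.0673, 0.1435]
tool_rot: [[-0.001, 0.995, -0.098], [0.0, -0.098, -0.995], [-1.0, -0.001, -0.0]]
ft_force: [-0.1, 0.4, 0.5]
grip_width: 0.0002
```

arm_command(plan=[[[0.1,0,0,0,0,0],[0.2,0,0,0,0,0],[0.3,0,0,0,0,0],[0.3,0,0,0,0,0]]])

```text
time_s: 6.6
position: [0.5506, -0.0673, 0.136]
tool_rot: [[-0.0, 0.995, -0.098], [0.0, -0.098, -0.995], [-1.0, -0.0, -0.0]]
ft_force: [0.4, -0.0, -0.7]
grip_width: -0.0001
```

```bash
python3 go.py "(0,0.03,0.14)"
```

```text
t 6.6 case pos [0.0004 0.0347 0.136 ] F case [ 0.4  0.  -0.7] w -0.0001 q [-19.  27.  82.  -0.  71. -14.]
(0,0.03,0.14) shift [-0.16 -0.01  0.19] turn [ 0.03 -0.    0.  ]
```

No contact at TCP z=0.136, so the tips are indeed less than 13 mm ahead. Push here.

arm_command(plan=[[[0.1,0,-0.3,0,0,0],[0.1,0,-0.7,0,0,0],[0.1,0,-1,0,0,0],[0.1,0,-1.3,0,0,0],[0.1,0,-1.6,0,0,0],[0.1,0,-1.9,0,0,0],[0.1,0,-2.2,0,0,0]]])

```text
time_s: 7.3
position: [0.5564, -0.0122, 0.1339]
tool_rot: [[0.001, 0.995, -0.098], [-0.0, -0.098, -0.995], [-1.0, 0.001, 0.0]]
ft_force: [0.5, -1.7, 1.7]
grip_width: -0.0002
```

arm_command(plan=[[[0,0,-0.3,0,0,0],[0,0,-0.6,0,0,0],[0,0,-0.9,0,0,0],[0,0,-1.2,0,0,0],[0,0,-1.5,0,0,0],[0,0,-1.8,0,0,0],[0,0,-2.1,0,0,0],[0,0,-2.4,0,0,0],[0,0,-2.5,0,0,0],[0,0,-2.5,0,0,0]]])

```text
time_s: 8.3
position: [0.5622, 0.0499, 0.1336]
tool_rot: [[0.0, 0.995, -0.097], [-0.0, -0.097, -0.995], [-1.0, 0.0, 0.0]]
ft_force: [0.6, -0.9, 0.2]
grip_width: -0.0001
```

```bash
python3 go.py
python3 - <<'E'
from h import *
from rig import get_image
for n,r in(("top",(280,140,410,270)),("scene",(130,180,330,330))):
    d=get_image(n);h=cv2.cvtColor(d["img"],cv2.COLOR_RGB2HSV);m=(h[...,0]>3)&(h[...,0]<20)&(h[...,1]>150)&(h[...,2]>90)
    k=np.zeros_like(m);k[r[1]:r[3],r[0]:r[2]]=1
    for c,s,_ in blobs(m&k,6):print(n,c.round(1),s)
E
```

```text
t 8.3 case pos [0.     0.1525 0.1336] F case [ 0.7 -0.9  0.2] w -0.0001 q [-7. 28. 81. -0. 71. -1.]
top [381.9 202.6] [380 190   5  27  51]
scene [303.3 244.5] [293 238  22  14  99]
scene [203.3 265.3] [195 253  18  25 120]
```

Left clip is off (tab blob moved to (303,244)). Now the right one.

arm_command(plan=[[[-0.8,0,0,0,0,0],[-1.6,0,1,0,0,0],[-1.6,0,2.5,0,0,0],[-1.6,0,4,0,0,0],[-1.6,0,5.5,0,0,0],[-1.6,0,6.8,0,0,0],[-1.6,0,7.4,0,0,0],[-0.8,0,7.5,0,0,0],[-0.1,0,7.5,0,0,0],[0,0,7.5,0,0,0]]])

```text
time_s: 9.4
position: [0.543, -0.1365, 0.1318]
tool_rot: [[-0.003, 0.995, -0.098], [0.002, -0.098, -0.995], [-1.0, -0.004, -0.002]]
ft_force: [0.4, -0.3, 0.4]
grip_width: 0.0001
```

```bash
python3 go.py "(0,-0.152,0.135)"
```

```text
t 9.4 case pos [-0.0003 -0.0349  0.1318] F case [ 0.4 -0.3  0.4] w 0.0001 q [-26.  28.  81.   0.  71. -21.]
(0,-0.152,0.135) shift [-0.13 -0.    4.68] turn [ 0.03 -0.01  0.03]
```

arm_command(plan=[[[-0.05,0,0.4,0,0,0],[-0.05,0,0.8,0,0,0],[-0.05,0,1.2,0,0,0],[-0.05,0,1.5,0,0,0],[-0.05,0,1.8,0,0,0],[-0.05,0,2.1,0,0,0],[-0.05,0,2.4,0,0,0]]])

```text
time_s: 10.1
position: [0.538, -0.1974, 0.135]
tool_rot: [[0.0, 0.995, -0.098], [-0.0, -0.098, -0.995], [-1.0, 0.0, 0.0]]
ft_force: [-0.5, 1.0, 1.3]
grip_width: 0.0
```

arm_command(plan=[[[0,0,0.3,0,0,0],[0,0,0.6,0,0,0],[0,0,0.9,0,0,0],[0,0,1.2,0,0,0],[0,0,1.5,0,0,0],[0,0,1.8,0,0,0],[0,0,2.1,0,0,0],[0,0,2.3,0,0,0],[0,0,2.3,0,0,0],[-1,0,2.3,0,0,0]]])

```text
time_s: 11.1
position: [0.5312, -0.2532, 0.1573]
tool_rot: [[-0.005, 0.995, -0.098], [0.004, -0.098, -0.995], [-1.0, -0.006, -0.003]]
ft_force: [-0.4, -0.3, 0.3]
grip_width: -0.0002
```

```bash
python3 go.py "(-0.119,0,0.2)"
python3 - <<'E'
from h import *
from rig import get_image
for n,r in(("top",(270,140,450,270)),("scene",(130,180,330,350))):
    d=get_image(n);h=cv2.cvtColor(d["img"],cv2.COLOR_RGB2HSV);m=(h[...,0]>3)&(h[...,0]<20)&(h[...,1]>150)&(h[...,2]>90)
    k=np.zeros_like(m);k[r[1]:r[3],r[0]:r[2]]=1
    for c,s,_ in blobs(m&k,6):print(n,c.round(1),s)
E
```

```text
t 11.1 case pos [-0.0003 -0.1522  0.1573] F case [-0.4 -0.3  0.3] w -0.0002 q [-37.  29.  74.   0.  77. -31.]
(-0.119,0,0.2) shift [-1.66 -4.74 -6.11] turn [ 0.03 -0.03  0.05]
top [271.4 196.5] [270 186   5  24  87]
scene [303.  244.5] [293 238  21  14  96]
scene [169.9 330.8] [159 316  24  30 333]
```

Both tabs are off (scene blobs (303,244) and (170,331)). Now over the bar with jaws part open.

arm_command(plan=[[[-0.8,0,0,0,0,0],[-1.6,-0.7,-0.9,0,0,0],[-1.6,-1.4,-1.8,0,0,0],[-1.6,-2.2,-2.8,0,0,0],[-1.6,-3,-3.8,0,0,0],[-1.6,-3.7,-4.7,0,0,0],[-1.6,-4.3,-5.5,0,0,0],[-1.6,-4.7,-6.1,0,0,0],[-1.6,-4.74,-6.11,0,0,0],[-1.6,-4.74,-6.11,0,0,0]]], jaw=0.55, newtons=30)

```text
time_s: 12.2
position: [0.4297, -0.0906, 0.1999]
tool_rot: [[0.001, 0.995, -0.097], [-0.0, -0.097, -0.995], [-1.0, 0.001, 0.0]]
ft_force: [0.8, -0.2, 0.1]
grip_width: 0.0385
```

```bash
python3 go.py "(-0.119,0,0.14)" "(-0.119,0,0.108)"
python3 - <<'E'
from h import *
from rig import get_image
w=get_image("wrist");d=get_image("scene");np.savez("w6.npz",**w)
a=cv2.resize(d["img"][150:270,130:250],(400,400),interpolation=cv2.INTER_CUBIC);b=cv2.resize(w["img"],(533,400))[:,66:466]
cv2.imwrite("pics/s6.png",np.hstack([a,b])[:,:,::-1])
E
```

```text
t 12.2 case pos [-0.1176 -0.0006  0.1999] F case [ 0.8 -0.1  0.1] w 0.0385 q [-27.  12.  94.  -0.  74. -22.]
(-0.119,0,0.14) shift [ 2.4  -0.06 -0.03] turn [ 0.04  0.   -0.01]
(-0.119,0,0.108) shift [ 3.68 -0.06 -0.03] turn [ 0.04  0.   -0.01]
```

View pics/s6.png

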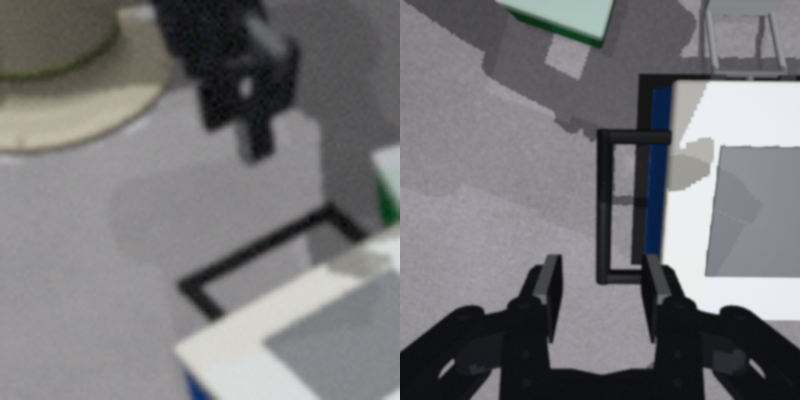

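The wrist view shows the bar (col ~604) centred between the fingers (552 and 652). Descending.

arm_command(plan=[[[0.5,0,0,0,0,0],[1,-0.05,0,0,0,0],[1.5,-0.05,0,0,0,0],[2,-0.05,0,0,0,0],[2.4,-0.05,0,0,0,0],[2.8,-0.05,0,0,0,0],[3.2,-0.05,0,0,0,0],[3.4,-0.05,0,0,0,0],[3.5,-0.05,0,0,0,0],[3.5,-0.05,0,0,0,0]]])

```text
time_s: 13.3
position: [0.4282, -0.0903, 0.1123]
tool_rot: [[-0.0, 0.995, -0.098], [0.0, -0.098, -0.995], [-1.0, -0.0, -0.0]]
ft_force: [0.2, -0.7, 0.3]
grip_width: 0.0386
```

```bash
python3 go.py "(-0.119,0,0.108)"
python3 - <<'E'
from h import *
from rig import get_image
w=get_image("wrist");d=get_image("scene")
a=cv2.resize(d["img"][170:270,150:250],(400,400),interpolation=cv2.INTER_CUBIC);b=cv2.resize(w["img"],(533,400))[:,66:466]
cv2.imwrite("pics/s7.png",np.hstack([a,b])[:,:,::-1])
E
```

```text
t 13.3 case pos [-0.1192 -0.0005  0.1123] F case [ 0.2 -0.7  0.3] w 0.0386 q [-27.  19. 102.  -0.  60. -22.]
(-0.119,0,0.108) shift [ 0.17  0.01 -0.02] turn [ 0.03 -0.    0.  ]
```

View pics/s7.png

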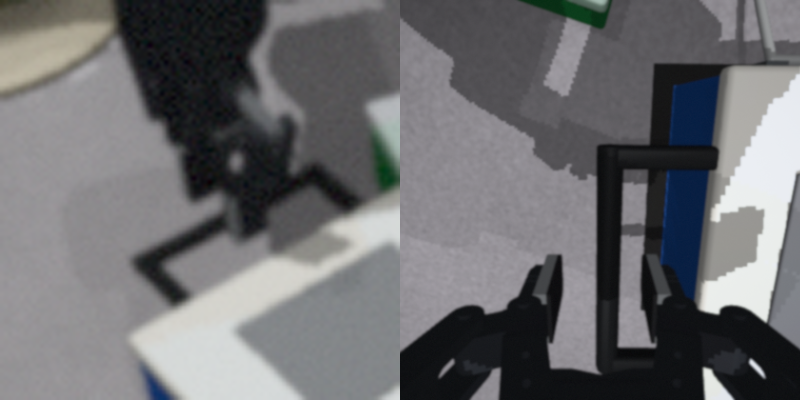

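Run:
```python
from h import *
from rig import get_image,sensors
o,R=frame();d=get_image("wrist");print(sensors.observe()["position"])
for off in(0,.011,-.011):
  for z in(.09,.1,.11,.117,.125,.14):
    c=np.linalg.inv(d["T"])@np.r_[o+R@[-.119,off,z],1];u,v=d["cx"]-d["fx"]*c[0]/c[2],d["cy"]+d["fy"]*c[1]/c[2]
    print(off,z,round(u/560*533-66+400),round(v/420*400))
```

```text
[ 0.42834662 -0.09035876  0.11270471]
0 0.09 603 248
0 0.1 603 256
0 0.11 603 264
0 0.117 603 271
0 0.125 603 280
0 0.14 603 298
0.011 0.09 603 230
0.011 0.1 603 237
0.011 0.11 603 245
0.011 0.117 603 251
0.011 0.125 603 259
0.011 0.14 603 275
-0.011 0.09 603 265
-0.011 0.1 603 274
-0.011 0.11 603 283
-0.011 0.117 603 291
-0.011 0.125 603 300
-0.011 0.14 603 320
```

Tips project to z≈0.124 here, still above the bar centre; need roughly 18 mm lower before closing.

arm_command(plan=[[[0.2,0,0,0,0,0],[0.4,0,0,0,0,0],[0.6,0,0,0,0,0],[0.75,0,0,0,0,0],[0.75,0,0,0,0,0]]])

```text
time_s: 13.95
position: [0.4279, -0.0901, 0.093]
tool_rot: [[-0.001, 0.995, -0.098], [0.001, -0.098, -0.995], [-1.0, -0.001, -0.0]]
ft_force: [0.1, 0.4, -0.4]
grip_width: 0.0386
```

arm_command(plan=[[[0,0,0,0,0,0],[0,0,0,0,0,0],[0,0,0,0,0,0],[0,0,0,0,0,0],[0,0,0,0,0,0]]], jaw=1, newtons=30)

```text
time_s: 14.45
position: [0.4313, -0.0908, 0.0946]
tool_rot: [[0.008, 0.995, -0.098], [-0.002, -0.098, -0.995], [-1.0, 0.008, 0.001]]
ft_force: [13.4, 3.0, -2.0]
grip_width: 0.011
```

```bash
python3 go.py
python3 - <<'E'
from h import *
from rig import get_image
w=get_image("wrist")
cv2.imwrite("pics/s8.png",w["img"][150:400,150:450,::-1])
E
```

```text
t 14.45 case pos [-0.116  -0.0007  0.0946] F case [13.1  4.3 -2. ] w 0.011 q [-27.  20. 103.   0.  56. -22.]
```

View pics/s8.png

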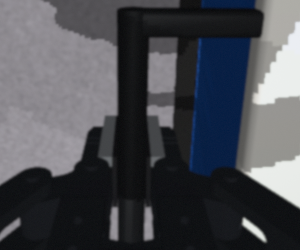

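Gripped (width 11 mm); there is 13 N along x from a ~3 mm offset. Relieve it and print the arc table.

arm_command(plan=[[[0,0.06,0,0,0,0],[0,0.12,0,0,0,0],[0,0.12,0,0,0,0]]])

```text
time_s: 14.8
position: [0.4313, -0.0907, 0.0938]
tool_rot: [[0.0, 0.995, -0.098], [-0.0, -0.098, -0.995], [-1.0, 0.0, 0.0]]
ft_force: [0.9, 0.7, 2.0]
grip_width: 0.0109
```

```bash
cat > arc.py <<'E'
import numpy as np,sys
a,b,n=map(float,sys.argv[1:]);r,f=.1891,np.radians(1.82)
P=lambda t:np.array([-r*np.sin(np.radians(t)+f),-r*np.cos(np.radians(t)+f)])/.025
print([[*(P(t)-P(a)).round(2).tolist(),0,0,0,0] for t in np.linspace(a,b,int(n)+1)[1:]])
E
python3 go.py; python3 arc.py 0 18 10; python3 arc.py 18 38 10;python3 arc.py 38 58 10;python3 arc.py 58 78 10
```

```text
t 14.8 case pos [-0.1161 -0.0006  0.0938] F case [0.8 0.8 2. ] w 0.0109 q [-27.  21. 103.  -0.  57. -22.]
[[-0.24, 0.01, 0, 0, 0, 0], [-0.47, 0.03, 0, 0, 0, 0], [-0.71, 0.06, 0, 0, 0, 0], [-0.95, 0.09, 0, 0, 0, 0], [-1.18, 0.13, 0, 0, 0, 0], [-1.41, 0.18, 0, 0, 0, 0], [-1.64, 0.23, 0, 0, 0, 0], [-1.87, 0.3, 0, 0, 0, 0], [-2.1, 0.37, 0, 0, 0, 0], [-2.32, 0.44, 0, 0, 0, 0]]
[[-0.25, 0.09, 0, 0, 0, 0], [-0.49, 0.2, 0, 0, 0, 0], [-0.73, 0.31, 0, 0, 0, 0], [-0.97, 0.43, 0, 0, 0, 0], [-1.2, 0.55, 0, 0, 0, 0], [-1.42, 0.69, 0, 0, 0, 0], [-1.65, 0.83, 0, 0, 0, 0], [-1.86, 0.98, 0, 0, 0, 0], [-2.07, 1.14, 0, 0, 0, 0], [-2.28, 1.31, 0, 0, 0, 0]]
[[-0.2, 0.17, 0, 0, 0, 0], [-0.39, 0.35, 0, 0, 0, 0], [-0.58, 0.54, 0, 0, 0, 0], [-0.76, 0.73, 0, 0, 0, 0], [-0.94, 0.93, 0, 0, 0, 0], [-1.1, 1.13, 0, 0, 0, 0], [-1.26, 1.34, 0, 0, 0, 0], [-1.41, 1.56, 0, 0, 0, 0], [-1.56, 1.78, 0, 0, 0, 0], [-1.69, 2.01, 0, 0, 0, 0]]
[[-0.13, 0.23, 0, 0, 0, 0], [-0.25, 0.47, 0, 0, 0, 0], [-0.36, 0.7, 0, 0, 0, 0], [-0.47, 0.95, 0, 0, 0, 0], [-0.56, 1.19, 0, 0, 0, 0], [-0.65, 1.44, 0, 0, 0, 0], [-0.73, 1.69, 0, 0, 0, 0], [-0.79, 1.95, 0, 0, 0, 0], [-0.86, 2.21, 0, 0, 0, 0], [-0.91, 2.47, 0, 0, 0, 0]]
```

arm_command(plan=[[[-0.24,0.01,0,0,0,0],[-0.47,0.03,0,0,0,0],[-0.71,0.06,0,0,0,0],[-0.95,0.09,0,0,0,0],[-1.18,0.13,0,0,0,0],[-1.41,0.18,0,0,0,0],[-1.64,0.23,0,0,0,0],[-1.87,0.3,0,0,0,0],[-2.1,0.37,0,0,0,0],[-2.32,0.44,0,0,0,0]]])

```text
time_s: 15.8
position: [0.4417, -0.0917, 0.152]
tool_rot: [[-0.001, 0.995, -0.098], [-0.0, -0.098, -0.995], [-1.0, -0.001, 0.0]]
ft_force: [-2.5, -4.6, -1.8]
grip_width: 0.0106
```

```bash
python3 go.py
```

```text
t 15.8 case pos [-0.1056 -0.0005  0.152 ] F case [-2.1 -4.9 -1.8] w 0.0106 q [-27.  17.  96.  -0.  67. -21.]
```

arm_command(plan=[[[-0.25,0.09,0,0,0,0],[-0.49,0.2,0,0,0,0],[-0.73,0.31,0,0,0,0],[-0.97,0.43,0,0,0,0],[-1.2,0.55,0,0,0,0],[-1.42,0.69,0,0,0,0],[-1.65,0.83,0,0,0,0],[-1.86,0.98,0,0,0,0],[-2.07,1.14,0,0,0,0],[-2.28,1.31,0,0,0,0]]])

```text
time_s: 16.8
position: [0.4724, -0.095, 0.2093]
tool_rot: [[-0.006, 0.995, -0.098], [-0.001, -0.098, -0.995], [-1.0, -0.006, 0.001]]
ft_force: [-15.6, -5.9, 8.3]
grip_width: 0.011
```

```bash
python3 go.py
python3 - <<'E'
from rig import get_image
import cv2
cv2.imwrite("pics/s9.png",get_image("scene")["img"][80:360,80:380,::-1])
E
```

```text
t 16.8 case pos [-0.0747 -0.0007  0.2093] F case [-14.9  -7.5   8.3] w 0.011 q [-25.  16.  86.  -0.  78. -20.]
```

View pics/s9.png

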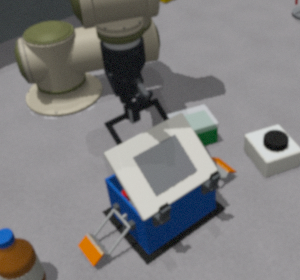

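Lid is rising, both clips hanging off. Radial force ~17 N outward: add ~3 mm outward correction in the next arc piece.

arm_command(plan=[[[-0.24,0.11,0,0,0,0],[-0.47,0.25,0,0,0,0],[-0.66,0.43,0,0,0,0],[-0.84,0.62,0,0,0,0],[-1.02,0.82,0,0,0,0],[-1.18,1.02,0,0,0,0],[-1.34,1.24,0,0,0,0],[-1.5,1.47,0,0,0,0],[-1.65,1.69,0,0,0,0],[-1.79,1.92,0,0,0,0]]])

```text
time_s: 17.85
position: [0.5219, -0.1001, 0.2546]
tool_rot: [[-0.001, 0.995, -0.098], [-0.002, -0.098, -0.995], [-1.0, -0.001, 0.002]]
ft_force: [-1.8, -5.6, -1.4]
grip_width: 0.0106
```

```bash
python3 go.py
```

```text
t 17.85 case pos [-0.0249 -0.0008  0.2546] F case [-1.2 -5.7 -1.4] w 0.0106 q [-24.  19.  74.  -0.  87. -18.]
```

arm_command(plan=[[[-0.13,0.23,0.02,0,0,0],[-0.25,0.47,0.04,0,0,0],[-0.37,0.7,0.04,0,0,0],[-0.49,0.95,0.04,0,0,0],[-0.59,1.18,0.04,0,0,0],[-0.68,1.43,0.04,0,0,0],[-0.76,1.68,0.04,0,0,0],[-0.83,1.94,0.04,0,0,0],[-0.9,2.2,0.04,0,0,0],[-0.96,2.46,0.04,0,0,0]]])

```text
time_s: 18.85
position: [0.5841, -0.1067, 0.2774]
tool_rot: [[-0.0, 0.995, -0.098], [-0.0, -0.098, -0.995], [-1.0, -0.0, 0.0]]
ft_force: [-1.7, -2.7, 0.4]
grip_width: 0.0109
```

```bash
python3 go.py; python3 arc.py 78 92 10; python3 arc.py 92 99 10; python3 arc.py 99 103 10
```

```text
t 18.85 case pos [ 0.0376 -0.001   0.2774] F case [-1.4 -2.9  0.4] w 0.0109 q [-22.  25.  61.  -0.  94. -16.]
[[-0.03, 0.18, 0, 0, 0, 0], [-0.06, 0.37, 0, 0, 0, 0], [-0.08, 0.55, 0, 0, 0, 0], [-0.09, 0.73, 0, 0, 0, 0], [-0.11, 0.92, 0, 0, 0, 0], [-0.12, 1.1, 0, 0, 0, 0], [-0.12, 1.29, 0, 0, 0, 0], [-0.12, 1.47, 0, 0, 0, 0], [-0.11, 1.66, 0, 0, 0, 0], [-0.1, 1.84, 0, 0, 0, 0]]
[[0.01, 0.09, 0, 0, 0, 0], [0.01, 0.18, 0, 0, 0, 0], [0.02, 0.28, 0, 0, 0, 0], [0.03, 0.37, 0, 0, 0, 0], [0.04, 0.46, 0, 0, 0, 0], [0.06, 0.55, 0, 0, 0, 0], [0.07, 0.64, 0, 0, 0, 0], [0.09, 0.73, 0, 0, 0, 0], [0.1, 0.83, 0, 0, 0, 0], [0.12, 0.92, 0, 0, 0, 0]]
[[0.01, 0.05, 0, 0, 0, 0], [0.02, 0.1, 0, 0, 0, 0], [0.03, 0.16, 0, 0, 0, 0], [0.04, 0.21, 0, 0, 0, 0], [0.05, 0.26, 0, 0, 0, 0], [0.07, 0.31, 0, 0, 0, 0], [0.08, 0.36, 0, 0, 0, 0], [0.09, 0.41, 0, 0, 0, 0], [0.1, 0.46, 0, 0, 0, 0], [0.12, 0.51, 0, 0, 0, 0]]
```

arm_command(plan=[[[-0.03,0.18,0,0,0,0],[-0.06,0.37,0,0,0,0],[-0.08,0.55,0,0,0,0],[-0.09,0.73,0,0,0,0],[-0.11,0.92,0,0,0,0],[-0.12,1.1,0,0,0,0],[-0.12,1.29,0,0,0,0],[-0.12,1.47,0,0,0,0],[-0.11,1.66,0,0,0,0],[-0.1,1.84,0,0,0,0]]])

```text
time_s: 19.85
position: [0.6298, -0.1113, 0.2799]
tool_rot: [[0.0, 0.995, -0.098], [-0.0, -0.098, -0.995], [-1.0, 0.0, 0.0]]
ft_force: [-1.5, -4.6, 0.7]
grip_width: 0.0104
```

arm_command(plan=[[[0.01,0.09,0,0,0,0],[0.01,0.18,0,0,0,0],[0.02,0.28,0,0,0,0],[0.03,0.37,0,0,0,0],[0.04,0.46,0,0,0,0],[0.06,0.55,0,0,0,0],[0.07,0.64,0,0,0,0],[0.09,0.73,0,0,0,0],[0.1,0.83,0,0,0,0],[0.12,0.92,0,0,0,0]]])

```text
time_s: 20.85
position: [0.6526, -0.1136, 0.2769]
tool_rot: [[0.0, 0.995, -0.098], [-0.0, -0.098, -0.995], [-1.0, 0.0, 0.0]]
ft_force: [-0.4, -5.9, 2.6]
grip_width: 0.0106
```

```bash
python3 go.py
```

```text
t 20.85 case pos [ 0.1064 -0.001   0.2769] F case [ 0.2 -6.   2.6] w 0.0106 q [-20.  33.  48.  -0.  99. -14.]
```

arm_command(plan=[[[0.01,0.05,0,0,0,0],[0.02,0.1,0,0,0,0],[0.03,0.15,0,0,0,0],[0.04,0.2,0,0,0,0],[0.05,0.25,0,0,0,0],[0.06,0.3,0,0,0,0],[0.08,0.35,0,0,0,0],[0.09,0.4,0,0,0,0],[0.1,0.44,0,0,0,0],[0.1,0.44,0,0,0,0]]])

```text
time_s: 21.85
position: [0.6635, -0.1147, 0.2742]
tool_rot: [[0.0, 0.995, -0.098], [-0.0, -0.098, -0.995], [-1.0, 0.0, 0.0]]
ft_force: [-1.3, -6.9, 2.2]
grip_width: 0.0109
```

```bash
python3 go.py
```

```text
t 21.85 case pos [ 0.1174 -0.0011  0.2742] F case [-0.6 -7.   2.2] w 0.0109 q [-20.  34.  46.  -0. 100. -14.]
```

Not yet at the stop; creep on, watching for x resistance.

arm_command(plan=[[[0.01,0.03,0.02,0,0,0],[0.02,0.06,0.05,0,0,0],[0.02,0.09,0.05,0,0,0],[0.03,0.12,0.05,0,0,0],[0.03,0.12,0.05,0,0,0]]])

```text
time_s: 22.35
position: [0.6662, -0.1152, 0.2735]
tool_rot: [[-0.0, 0.995, -0.097], [0.001, -0.097, -0.995], [-1.0, -0.0, -0.001]]
ft_force: [0.3, 2.2, 0.5]
grip_width: 0.011
```

```bash
python3 go.py
```

```text
t 22.35 case pos [ 0.1201 -0.0013  0.2735] F case [0.1 2.3 0.5] w 0.011 q [-20.  34.  46.   0. 100. -14.]
```

arm_command(plan=[[[0.01,0.04,0,0,0,0],[0.02,0.08,0,0,0,0],[0.03,0.12,0,0,0,0],[0.03,0.12,0,0,0,0]]])

```text
time_s: 22.75
position: [0.6678, -0.1155, 0.2729]
tool_rot: [[-0.004, 0.995, -0.097], [0.001, -0.097, -0.995], [-1.0, -0.004, -0.001]]
ft_force: [-8.5, 4.3, 2.5]
grip_width: 0.0105
```

arm_command(plan=[[[0.01,0.04,0,0,0,0],[0.02,0.08,0,0,0,0],[0.03,0.12,0,0,0,0],[0.03,0.12,0,0,0,0]]])

```text
time_s: 23.15
position: [0.6681, -0.1155, 0.2728]
tool_rot: [[-0.011, 0.995, -0.098], [0.002, -0.098, -0.995], [-1.0, -0.011, -0.001]]
ft_force: [-25.2, 6.7, 9.0]
grip_width: 0.0105
```

```bash
python3 go.py
```

```text
t 23.15 case pos [ 0.1221 -0.0014  0.2728] F case [-25.7   4.1   9. ] w 0.0105 q [-20.  35.  45.  -0. 101. -14.]
```

Firm contact with the stop (−25 N). Relax, then open and check.

arm_command(plan=[[[-0.02,-0.08,0,0,0,0],[-0.04,-0.16,-0.03,0,0,0],[-0.05,-0.18,-0.03,0,0,0],[-0.05,-0.18,-0.03,0,0,0]]])

```text
time_s: 23.55
position: [0.6677, -0.1154, 0.273]
tool_rot: [[-0.0, 0.995, -0.098], [0.0, -0.098, -0.995], [-1.0, -0.0, -0.0]]
ft_force: [-0.8, 1.7, -1.2]
grip_width: 0.0107
```

arm_command(plan=[[[0,0,0,0,0,0],[0,0,0,0,0,0],[0,0,0,0,0,0],[0,0,0,0,0,0],[0,0,0,0,0,0],[0,0,0,0,0,0]]], jaw=0.55)

```text
time_s: 24.15
position: [0.6676, -0.1153, 0.2734]
tool_rot: [[0.0, 0.995, -0.098], [-0.0, -0.098, -0.995], [-1.0, 0.0, 0.0]]
ft_force: [0.2, 0.2, 0.2]
grip_width: 0.0385
```

```bash
python3 go.py
```

```text
t 24.15 case pos [ 0.1216 -0.0012  0.2734] F case [0.1 0.2 0.2] w 0.0385 q [-20.  34.  45.  -0. 100. -14.]
```

arm_command(plan=[[[-0.4,0,0,0,0,0],[-0.8,0,0,0,0,0],[-1.4,0,0,0,0,0],[-2.2,0,0,0,0,0],[-3,0,0,0,0,0],[-3.8,0,0,0,0,0],[-4,-1,0,0,0,0],[-4,-2.5,0,0,0,0],[-4,-4,0,0,0,0],[-4,-5,0,0,0,0]]])

```text
time_s: 25.15
position: [0.5412, -0.1026, 0.3752]
tool_rot: [[0.002, 0.995, -0.098], [-0.001, -0.098, -0.995], [-1.0, 0.002, 0.001]]
ft_force: [0.7, -0.2, 0.3]
grip_width: 0.0385
```

arm_command(plan=[[[0,0,0,0,0,0],[0,0,0,0,0,0],[0,0,0,0,0,0],[0,0,0,0,0,0]]])

```text
time_s: 25.55
position: [0.544, -0.1033, 0.373]
tool_rot: [[-0.001, 0.995, -0.098], [0.0, -0.098, -0.995], [-1.0, -0.001, -0.0]]
ft_force: [-0.2, 0.2, -0.8]
grip_width: 0.0389
```

```bash
python3 go.py
python3 - <<'E'
from h import *
from rig import get_image
a=get_image("scene")["img"];b=get_image("top")["img"]
cv2.imwrite("pics/s10.png",np.hstack([a[20:400,60:460],b[20:400,160:560]])[:,:,::-1])
s0=dict(np.load("scene0.npz"))["img"]
def cen(im,f,r):
    h=cv2.cvtColor(im,cv2.COLOR_RGB2HSV);m=f(h);k=np.zeros_like(m);k[r[1]:r[3],r[0]:r[2]]=1
    return [c.round(1) for c,s,_ in blobs(m&k,25)]
for n,im in(("before",s0),("now",a)):
    print(n,"cap",cen(im,lambda h:(h[...,0]>100)&(h[...,0]<125)&(h[...,1]>150),(60,290,110,340)),"mixer cup",cen(im,lambda h:h[...,2]<50,(335,200,375,240)),"tip",cen(im,lambda h:(h[...,0]>50)&(h[...,0]<90)&(h[...,1]>150),(235,180,310,235)))
E
```

```text
t 25.55 case pos [-0.0026 -0.0017  0.373 ] F case [-0.2  0.2 -0.8] w 0.0389 q [-23.  19.  55.   0. 106. -17.]
before cap [array([ 83.4, 317.8])] mixer cup [array([355.5, 220.7])] tip [array([285.8, 217.4])]
now cap [array([ 83.4, 317.9])] mixer cup [array([355.6, 220.7])] tip [array([247.8, 216. ]), array([281.6, 220.4])]
```

Picture limit reached, so I check numerically: tip box in the top view, lid and tab positions.

Run:
```python
from h import *
from rig import get_image
o,R=frame();s=get_image("scene");t=get_image("top");t0=dict(np.load("top0.npz"));s0=dict(np.load("scene0.npz"))
def pr(d,p):
    c=np.linalg.inv(d["T"])@np.r_[o+R@np.array(p),1];return [d["cx"]-d["fx"]*c[0]/c[2],d["cy"]+d["fy"]*c[1]/c[2]]
def bl(d,f,r,a=15):
    h=cv2.cvtColor(d["img"],cv2.COLOR_RGB2HSV).astype(int);m=f(h[...,0],h[...,1],h[...,2]);k=np.zeros_like(m);k[r[1]:r[3],r[0]:r[2]]=1
    return [(c.round(1).tolist(),int(st[4])) for c,st,_ in blobs(m&k,a)]
green=lambda h,S,v:(h>50)&(h<90)&(S>25)&(v>80)
for d in(t0,t):print("tipbox top",bl(d,green,(210,215,295,290)),"cap",bl(d,lambda h,S,v:(h>100)&(h<125)&(S>150),(440,205,500,250)),"cup",bl(d,lambda h,S,v:v<40,(200,150,240,190)))
org=lambda h,S,v:(h>3)&(h<20)&(S>150)&(v>90)
print("tabs top",bl(t,org,(240,140,430,270)),"scene",bl(s,org,(130,180,330,350)))
for y in(-.2175,.2175):pass
# predicted lid inner face corners (facing front) / outer face at 103 deg
th=1.8;x0,z0=.073,.111
ux,uz=-np.cos(th),np.sin(th)
P=[[x0+r*ux,y,z0+r*uz] for r,y in((.0,.092),(.144,.092),(.144,-.092),(.0,-.092))]
q=np.array([pr(s,p) for p in P]);print("pred lid scene",q.round(0).tolist())
h=cv2.cvtColor(s["img"],cv2.COLOR_RGB2HSV);m=(h[...,1]<50)&(h[...,2]>165);k=np.zeros_like(m);k[130:330,150:320]=1
b=max(blobs(m&k,50),key=lambda b:b[1][4]);pts=np.argwhere(b[2])[:,::-1].astype(np.float32)
print("white",b[0],b[1],cv2.boxPoints(cv2.minAreaRect(pts)).round(0).tolist())
print("bar pred top",pr(t,[x0+.189*ux,.06,z0+.189*uz]),pr(t,[x0+.189*ux,-.06,z0+.189*uz]))
```

```text
tipbox top [] cap [([474.9, 226.8], 155)] cup [([220.5, 169.5], 441)]
tipbox top [] cap [([475.0, 226.8], 155)] cup [([220.6, 169.5], 439)]
tabs top [([268.3, 197.6], 251)] scene [([308.6, 248.4], 42), ([169.9, 330.9], 328)]
pred lid scene [[297.0, 252.0], [311.0, 207.0], [226.0, 258.0], [223.0, 301.0]]
white [269.43159923 199.21483622] [ 242  184   55   32 1038] [[242.0, 196.0], [291.0, 181.0], [297.0, 203.0], [248.0, 217.0]]
bar pred top [np.float64(329.10876300491753), np.float64(131.49982605759533)] [np.float64(388.4957055423367), np.float64(137.16067503885293)]
```

arm_command(plan=[[[0,-1,-1,0,0,0],[0,-2,-2,0,0,0],[0,-3,-3.5,0,0,0],[0,-4,-5,0,0,0],[0,-5,-6.5,0,0,0],[0,-5,-8,0,0,0],[0,-5,-9.5,0,0,0],[0,-5,-11,0,0,0],[0,-5,-12,0,0,0],[0,-5,-12,0,0,0]]])

```text
time_s: 26.75
position: [0.4481, 0.2101, 0.3729]
tool_rot: [[-0.001, 0.996, -0.094], [0.0, -0.094, -0.996], [-1.0, -0.001, -0.0]]
ft_force: [-0.5, -0.7, -0.2]
grip_width: 0.0381
```

```bash
python3 go.py
python3 - <<'E'
from h import *
from rig import get_image
s=get_image("scene");t=get_image("top");t0=dict(np.load("top0.npz"));s0=dict(np.load("scene0.npz"))
def hs(d):return cv2.cvtColor(d["img"],cv2.COLOR_RGB2HSV).astype(int)
def bl(d,f,r,a=15):
    h=hs(d);m=f(h[...,0],h[...,1],h[...,2]);k=np.zeros_like(m);k[r[1]:r[3],r[0]:r[2]]=1
    return [(c.round(1).tolist(),int(st[4]),st[:4].tolist()) for c,st,_ in blobs(m&k,a)]
org=lambda h,S,v:(h>3)&(h<20)&(S>150)&(v>90)
print("tabs top",bl(t,org,(230,140,450,270)));print("scene",bl(s,org,(130,180,330,350)))
g=lambda i:(i["img"][230:285,215:295,1].astype(int)-i["img"][230:285,215:295,0])>10
for d in(t0,t):
    b=[(c.round(1).tolist(),int(st[4])) for c,st,_ in blobs(g(d),100)];print("tip",b)
q=np.int32([[297,252],[311,207],[226,258],[223,301]])
for d in(s0,s):
    k=np.zeros((420,560),np.uint8);cv2.fillConvexPoly(k,q,1);v=d["img"][k>0].astype(int);print("lid quad mean",v.mean(0).round(),"blue frac",(v[:,2]-v[:,0]>40).mean().round(3))
h=hs(t);dark=(h[...,2]<60);print("bar-pred px",[t["img"][r,c].tolist() for c,r in((329,131),(358,134),(388,137),(358,128),(358,140))])
print("bar dark blob",[(c.round(1).tolist(),st.tolist()) for c,st,_ in blobs(dark[100:175,290:420],15)])
E
```

```text
t 26.75 case pos [-0.1297  0.3004  0.3729] F case [-0.4 -0.8 -0.2] w 0.0381 q [ 11.  12.  65.   0. 103.  17.]
tabs top [([267.9, 197.7], 248, [262, 186, 13, 24]), ([410.7, 211.7], 178, [407, 200, 9, 25])]
scene [([308.3, 248.2], 44, [304, 244, 11, 8]), ([169.8, 330.8], 326, [159, 316, 23, 30])]
tip [([39.2, 25.0], 1651)]
tip [([39.2, 25.0], 1652)]
lid quad mean [156. 157. 156.] blue frac 0.008
lid quad mean [108. 109. 107.] blue frac 0.003
bar-pred px [[99, 90, 95], [34, 32, 36], [34, 32, 34], [138, 130, 134], [199, 195, 194]]
bar dark blob [([68.9, 33.3], [38, 27, 61, 19, 385]), ([13.1, 71.5], [10, 69, 8, 6, 43]), ([33.7, 73.1], [21, 71, 32, 4, 59])]
```

```bash
python3 -c "
from rig import workorder;print(workorder.close_job())"
```

```text
the job is handed in; nothing more can be done
None
```

I flipped both clips off while the lid was shut, then raised the lid by its bar and lowered it onto the rear stop. I let go, moved the arm clear, and handed the job in at about 27 s.

**First push missed:** The first push on the left clip passed over the tab, because the closed fingertips sat about level with the TCP instead of 25 mm ahead of it. I lowered the fingers about 25 mm and the second push flipped the clip. I allowed for the same offset when gripping the bar.

**Setting down:** The last few millimetres onto the stop were a slow creep. I pressed lightly past contact, to about 27 N, then eased to under 3 N before opening. The lid did not shift noticeably on release.

**Last checks:**
- **Bar and lid:** the bar appears in the top view where a lid angle of 1.8 predicts it.
- **Clips:** both tabs lie off to the sides in the top view, roughly symmetric about the case.
- **Bottle, mixer and tip box:** they match their starting pixel positions to about 0.1 px.
- **Robot:** it touches nothing, and its force reading is about zero.

One check disagreed: a colour test of the tip box in the scene view changed, from one green patch to two. I put this down to a change in what hides or shades it, because the top view shows the box has not moved. I had reached the picture limit, so these last checks are pixel measurements that I did not confirm by eye.

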